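# Turn the cheese sample under the inspection lamp

### The arm

A 7-joint arm with a two-finger parallel gripper is mounted at the origin on the work surface. World frame = base frame: x ahead of the robot, y to its left, z up, the work surface at z = 0. Lengths are in m, angles in degrees, forces in N, time in s.
With the tool pointing down it reaches from about 0.425 to 0.875 m from the base axis. Payload 4.7 kg.
Tool frame: the origin (TCP) lies at the very end of the fingers, on their centre line; the grasp point (between the pads) lies 19 mm behind it; z points along the fingers, y is the direction in which the jaws open and shut (so a half turn about z gives the same grasp; the last joint's range is limited). The gripper opens to 87 mm and grips with 3 to 60 N. Pads are 19 mm wide; open, the fingers measure 117 mm over their backs; the gripper's body (75 mm by 190 mm) begins 51 mm behind the grasp point.
Start: joints at [-63.249, 18.392, -4.016, 83.108, 1.295, 78.541, -3.26], TCP at [0.284, 0.585, 0.223] pointing down, gripper open.
Joint ranges: [-163.93, 163.93], [-17.29, 119.83], [-79.2, 71.16], [3.27, 140.29], [-89.18, 269.18], [5.43, 117.66], [-154.24, 154.24]. Speed limits (degrees/s): [147.25, 147.25, 180, 180, 180, 180, 180].

### API

Orientations are given as [roll, pitch, yaw] about the fixed x, y, z axes, in that order (R = Rz(yaw) Ry(pitch) Rx(roll)).
In Python, from cell import * gives the robot as it stands.
- The arm moves only by the tool arm_command, never from a script. Its argument "targets" is a list that holds one entry, the list of rows, each a list of 7 numbers: the shift along the tool's x, y, z in m, then the turn, a rotation vector about the tool's x, y, z in degrees, then the gripper's target within -1 to 1 (shut at 1, half-way at 0, fully open at -1). In form: [[[tx, ty, tz, rx, ry, rz, claw], ...]]. A call has 1 to 10 rows; each row is the pose to reach, as a shift and turn from the pose commanded when the call began, along the tool's axes at that moment; what a row does not reach only later rows make up. A row lasts 1/10 s, in which the tool goes at most 50 mm and 8.59 degrees, less where a joint would pass 70% of its speed; a pose out of reach is approached as far as the arm can. A call with a gripper value outside its range is refused whole. The fingers move at their own pace and stop on an object; "newtons" is the grip in N (left out, the last holds). Time passes only in rows, so rows that repeat a pose let the fingers close. It gives the time, the measured TCP pose, the force and the opening at its end, in the units of the state.
- get_obs(): the state, without advancing time (a new reading comes with each control period).
- read_camera(name): name is "scene" or "top" or "wrist"; returns a dict with "img" (400x640x3 uint8, red, green, blue), "z_map" (400x640 float32, m along the optical axis (not along the pixel's ray), 0 where there is no reading), "K" (3x3 intrinsics, pixels), "D" ([k1, k2, p1, p2, k3] as OpenCV has them; the pictures are not rectified), "origin" and "attitude" of the camera in the world. Camera axes: x right, y down, z forward; pixel columns grow to the right and rows downward; lengths in m; the calibration is good to about 2 mm. A picture is of the moment at which its call begins.
- sign_off(): hands the job in, once; it reports no verdict.
Trained networks look in the newest picture that a camera, given by its name, has taken for a name from the list of things; names that differ only in an ending like _2 or _b are one class to them, and where a whole thing is asked for, a point or a joint stands for the part that bears it (a point fixed in the world has none). Each returns a list of dicts, best first, with "conf" (0 to 1); they miss things now and then, are a little off and sometimes report something else, mostly with a low value. They report only what shows in the picture. A call takes as long as a camera call. They do not tell look-alikes from the thing itself.
- search_frame(thing, camera): "position" ([column, row] in pixels, amid what is visible of it).
The state is a dict: "time_s": time; "qpos": joint angles; "joint_velocities": joint speeds; "effort": joint torques, N m; "tool_pos": TCP position; "tool_rot": TCP orientation; "force": force on the tool from outside, world axes, zero at the start; "wrist_torque": the same for the moment, N m; "grip_width": finger opening in m.
Only numpy, scipy, OpenCV 4.12 (cv2) and the standard library are available. Lean on these libraries where they do the work, as an engineer would, in place of code of your own. Each camera call takes 0.05 s, during which the arm holds its last target.

### The job

At the cheese counter, first slide the lamp dimmer's black grip along its track to the yellow marker clip. Then lift the dish with the red wax-coated cheese ball by its arch handle straight up off the lamp stand, at least five centimetres clear, and only then turn it a quarter turn towards the orange tab, so that its blue post points over the orange tab; keep the dish level over the stand and the ball in its middle all the while, and disturb nothing else. Finish holding the dish there, still and level in the gripper, 5 to 18 cm above the stand: do not put it down or let go.

Things in the scene. Friction and masses are not known exactly. Their poses are not given: they have to be found in the camera images.
- dimmer (a joint): position of the dimmer's grip along its track, 0 to 0.12 m, growing towards the track's +y; stays where it is left (about 1.5 N friction)
- dimmer_top (a point): centre of the top face of the dimmer's black grip, a block 28 mm across the track, 20 mm along it and 40 mm tall, standing on the track; this point is 54.5 mm above the table; its axes are those of the track: x across, y along it (the sliding direction), z up
- dimmer_base: grey dimmer track fixed to the table, 40 x 170 mm and 14 mm high, origin at the centre of its underside, y along the track
- clip (a joint): position of the yellow marker clip along the same track, on the same scale as joint dimmer: the grip is right when both read the same; the clip is stiff, leave it
- clip_line (a point): the yellow line across the track at the marker clip, 16.5 mm above the table, in the middle of the track's width; axes as the track's. The clip's body is a yellow block 20 x 10 mm beside the track's +x edge, 16 mm high, below the grip's reach
- stand: dark slate-grey lamp stand fixed to the table: a 200 mm wide, 6 mm thick round foot, a 100 mm wide pedestal 30 mm high in its middle on which the dish stands, and at its +x, 180 mm from the pedestal's axis, a small lamp on a post, its top about 140 mm above the table; origin under the pedestal's axis at table height
- stand_top (a point): centre of the pedestal's top face, 30 mm above the table; axes as the stand's
- tab_orange: orange tab, 22 mm wide round stub fixed on the stand's foot at 86 mm from the pedestal's axis, on the stand's +y or -y side (it varies), top 24 mm above the table; origin at its underside
- tab_grey: the same tab in grey, on the opposite side; of no use in this job
- dish: the whole white dish with its arch handle, 280 g or so, 151 mm long over the blue lug, 136 mm wide, 112 mm high, standing loose on the pedestal with its axes along the stand's; origin at the centre of its underside. Its inside is a shallow 7 degree cone that keeps the ball in the middle at gentle accelerations
- dish_grip (a point): centre of the steel bar of the arch handle, the place to grasp: the bar runs along the dish's x, 136 mm long, 14 mm wide (y) and 14 mm high, its centre 105 mm above the dish's underside, right over the dish's middle; 60 mm of clear room beneath; axes as the dish's, so the fingers should close along y
- dish_centre (a point): middle of the dish's inner floor, 6 mm above its underside; axes as the dish's, z square to the dish
- dish_blue (a point): middle of the blue post of the arch handle, at the dish's -x, 66 mm from its middle; it starts on the side away from the lamp, 90 degrees from both tabs
- ball_center (a point): centre of the loose red ball, 36 mm in diameter, about 26 g, lying in the middle of the dish; its top is about 42 mm above the dish's underside
- ramekin: white ceramic cup, 54 mm wide, 35 mm high, loose bystander; origin under its centre
- mill: dark wooden pepper mill, 44 mm wide, 132 mm high, loose bystander; origin under its centre
- jar: amber jar, 64 mm wide, 90 mm high, loose bystander; origin under its centre
- wedge: cheese wedge, 80 mm long, 45 mm high, lying loose on the white board at the left, bystander
- knife: yellow-handled knife, 270 mm long, lying loose on the white board at the left, bystander
Mind the look-alikes: they are no part of the job. Leave any green, pink or turquoise look-alike of the dish alone.

How it is judged:
By the outcome, as a careful person would: the job done as asked, in the order asked, and still so for the second after the job is handed in, while the arm keeps its last pose, push and grip.
It also fails if it takes over 61 s, if anything falls off the work surface, if the arm or the gripper's body presses on something with over 40 N, if the wrist force passes 120 N, or if a joint passes its speed limit or range.

## Working session

There is one attempt and no reset: what is moved stays moved. The work goes in short steps, Python scripts to look and compute and a tool call to move; the robot and the scene stay as the last step left them, time stands still between calls to the robot, and variables do not carry over. Pictures are saved under pics/ and viewed, and the job is handed in when it is done.

Besides the shell and the picture viewer there is one more tool, called after ">>>" by a JSON object that holds its "method" and its "body", one argument or row to a line. arm_command: Moves the arm, as the interface text tells. Its arguments: {"type":"object","properties":{"targets":{"type":"array","items":{"type":"array","items":{"type":"array","items":{"type":"number"}}}},"newtons":{"type":"number"}},"required":["targets"]}

```bash
ls; mkdir -p pics
cat > h.py <<'E'
from cell import *
import numpy as np, cv2
from scipy.spatial.transform import Rotation as R
def snap(name,fn):
    c=read_camera(name); np.savez(f'/tmp/{name}.npz',**{k:np.array(v) for k,v in c.items()})
    cv2.imwrite(fn,c['img'][:,:,::-1]); return c
def att(c):
    a=np.array(c['attitude'])
    if a.shape==(3,3): return a
    return R.from_euler('xyz',a,degrees=True).as_matrix()
def p3(c,u,v,z=None,h=None):
    K=np.array(c['K']);D=np.array(c['D'],float)
    x,y=cv2.undistortPoints(np.array([[[u,v]]],float),K,D)[0,0]
    A=att(c);o=np.array(c['origin'])
    d=A@np.array([x,y,1.])
    if h is not None: return o+d*(h-o[2])/d[2]
    if z is None:
        z=c['z_map'][int(round(v)),int(round(u))]
    return o+d*z
def cloud(c):
    K=np.array(c['K']);D=np.array(c['D'],float)
    H,W=c['z_map'].shape
    u,v=np.meshgrid(np.arange(W),np.arange(H))
    n=cv2.undistortPoints(np.stack([u.ravel(),v.ravel()],-1).astype(float)[:,None],K,D)[:,0]
    d=np.c_[n,np.ones(len(n))]*c['z_map'].ravel()[:,None]
    return (d@att(c).T+np.array(c['origin'])).reshape(H,W,3)
E
python3 - <<'E'
from h import *
print(get_obs())
for n in ['scene','top','wrist']:
    c=snap(n,f'pics/{n}1.png'); print(n,c['origin'],c['attitude'],c['K'],c['D'])
    for t in ['dimmer_top','clip_line','dish_grip','dish_blue','tab_orange','stand','ball_center','tab_grey','dimmer_base']:
        r=search_frame(t,n); print(t,[(np.round(q['position']).tolist(),round(q['conf'],2)) for q in r[:4]])
E
```

```text
pics
{'time_s': 0.0, 'qpos': array([-63.24781688,  18.43947781,  -4.01485017,  83.1734582 ,
         1.29628475,  78.54047997,  -3.25852474]), 'joint_velocities': array([-0.09047295, -0.01180115,  0.04307653, -0.04877972, -0.00914129,
       -0.11167839, -0.01998359]), 'effort': array([-8.55374419e-04, -4.91280127e+01, -4.04374329e-01, -3.12531495e+01,
       -6.39276300e-02,  4.36198991e-02,  1.83174243e-04]), 'tool_pos': array([0.28419646, 0.58397796, 0.22146933]), 'tool_rot': array([-1.79891893e+02,  7.13367350e-03,  1.54058626e+02]), 'force': array([0.00851426, 0.91945023, 0.08931268]), 'wrist_torque': array([ 0.00700908,  0.03543251, -0.00672546]), 'grip_width': 0.08667597300527434}
scene [ 1.20727165 -0.45522164  0.98215466] [-134.38224178    0.82232771   48.33144241] [[493.94278947   0.         322.68224634]
 [  0.         493.94278947 202.59887674]
 [  0.           0.           1.        ]] [-0.00136316  0.          0.          0.          0.        ]
dimmer_top [([177.0, 296.0], 0.57)]
clip_line [([356.0, 207.0], 0.7)]
dish_grip [([368.0, 261.0], 0.89), ([182.0, 242.0], 0.69
[... 831 characters left out ...]
 230.0], 0.73), ([311.0, 157.0], 0.65), ([264.0, 208.0], 0.65)]
tab_orange []
stand [([264.0, 206.0], 0.64)]
ball_center [([279.0, 227.0], 0.64)]
tab_grey [([249.0, 281.0], 0.62)]
dimmer_base [([416.0, 214.0], 0.9), ([350.0, 139.0], 0.74)]
wrist [0.2100344  0.61890383 0.38519473] [1.62560378e+02 3.89732309e-02 6.40518249e+01] [[292.71727229   0.         318.5059026 ]
 [  0.         292.71727229 193.8964524 ]
 [  0.           0.           1.        ]] [-0.00554833  0.          0.          0.          0.        ]
dimmer_top []
clip_line []
dish_grip []
dish_blue []
tab_orange [([170.0, 243.0], 0.41)]
stand [([222.0, 332.0], 0.68)]
ball_center []
tab_grey [([216.0, 330.0], 0.55)]
dimmer_base []
```

View pics/scene1.png

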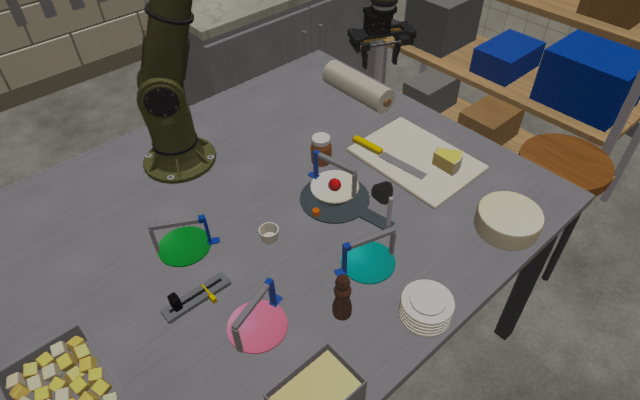

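View pics/top1.png

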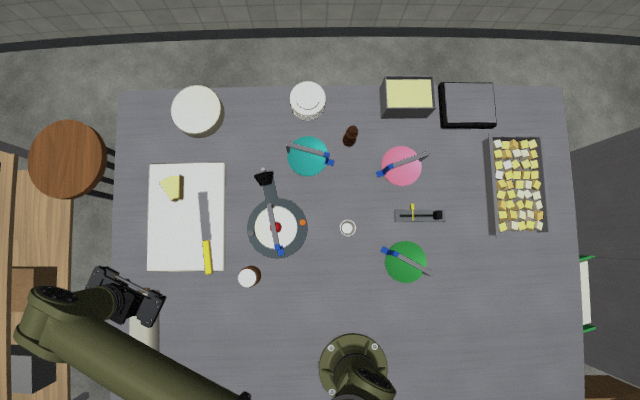

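View pics/wrist1.png

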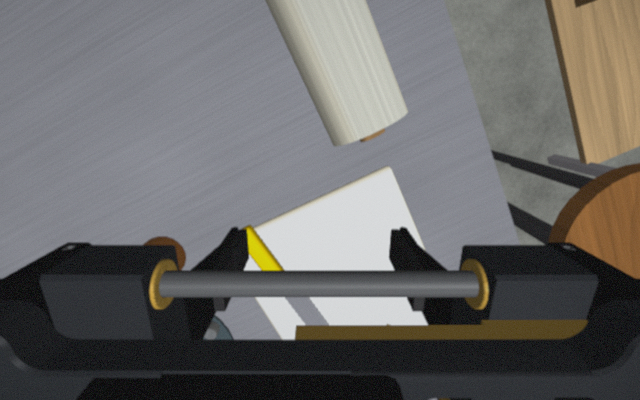

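The white dish with the red ball is at scene (335,185) / top (276,227), with its orange tab at top (303,223). The look-alikes in the top view are green (405,262), turquoise (308,156) and pink (401,166). The dimmer grip is at top (438,215) and the yellow clip at (413,212). Next I'll measure these and check close crops.

```bash
cat > m.py <<'E'
from h import *
def ld(n):
    return dict(np.load(f'/tmp/{n}.npz'))
E
python3 - <<'E'
from m import *
t=ld('top');s=ld('scene')
a=cv2.resize(t['img'][180:270,235:455,::-1],None,fx=3.6,fy=3.6,interpolation=cv2.INTER_CUBIC);cv2.imwrite('pics/ct.png',a)
a=cv2.resize(s['img'][140:325,150:410,::-1],None,fx=3,fy=3,interpolation=cv2.INTER_CUBIC);cv2.imwrite('pics/cs.png',a)
for n,c in (('top',t),('scene',s)):
    P=cloud(c);hsv=cv2.cvtColor(c['img'],cv2.COLOR_RGB2HSV);h,S,v=[hsv[...,i].astype(int) for i in range(3)]
    X,Y,Z=P[...,0],P[...,1],P[...,2]
    def rep(nm,m):
        if m.sum()==0: print(n,nm,'none');return
        q=P[m]; vv,uu=np.nonzero(m); print(n,nm,m.sum(),'px',uu.mean().round(1),vv.mean().round(1),'mean',q.mean(0).round(4),'min',q.min(0).round(3),'max',q.max(0).round(3))
    # table
    print(n,'table z',np.median(Z[(abs(X-0.3)<.05)&(abs(Y-0.1)<.05)]))
    u,vv=np.meshgrid(np.arange(640),np.arange(400))
    box=(u>240)&(u<315)&(vv>160)&(vv<262) if n=='top' else (u>290)&(u<400)&(vv>140)&(vv<230)
    rep('blue',box&(h>105)&(h<130)&(S>150)&(Z>.02))
    rep('bar',box&(Z>.125)&(Z<.15)&(S<80))
    rep('red',box&((h<6)|(h>174))&(S>150))
    rep('orange',box&(h>6)&(h<16)&(S>150))
    dbox=(u>385)&(u<455)&(vv>198)&(vv<230) if n=='top' else (u>155)&(u<240)&(vv>265)&(vv<325)
    rep('griptop',dbox&(v<60)&(Z>.045))
    rep('yellow',dbox&(h>20)&(h<35)&(S>150))
    rep('track',dbox&(Z>.008)&(Z<.022)&(S<90))
E
```

```text
top table z 0.0005539318667492354
top blue 67 px 278.7 248.4 mean [0.3885 0.2233 0.1056] min [0.371 0.131 0.05 ] max [0.413 0.234 1.212]
top bar 305 px 269.3 208.1 mean [0.5118 0.2482 0.1396] min [0.405 0.221 0.125] max [0.621 0.295 0.147]
top red 37 px 277.3 225.4 mean [0.4628 0.2308 0.0735] min [0.446 0.223 0.057] max [0.595 0.248 0.135]
top orange 32 px 302.3 222.0 mean [0.4744 0.1538 0.0232] min [0.465 0.145 0.005] max [0.484 0.162 0.031]
top griptop 46 px 438.6 214.4 mean [ 0.4882 -0.284   0.054 ] min [ 0.476 -0.293  0.046] max [ 0.499 -0.276  0.06 ]
top yellow 14 px 411.7 208.6 mean [ 0.5115 -0.2078  0.0169] min [ 0.487 -0.212  0.013] max [ 0.527 -0.205  0.021]
top track 526 px 416.8 215.0 mean [ 0.4902 -0.2245  0.0146] min [ 0.456 -0.318  0.008] max [ 0.536 -0.122  0.021]
scene table z -0.0002954346423188481
scene blue 69 px 314.4 165.7 mean [0.3909 0.2229 0.0884] min [0.368 0.214 0.047] max [0.406 0.234 0.145]
scene bar 404 px 351.2 170.7 mean [0.5135 0.244  0.1368] min [0.394 0.217 0.125] max [0.62  0.289 0.146]
scene red 108 px 334.5 184.2 mean [0.4644 0.2319 0.0628] min [0.448 0.217 0.046] max [0.476 0.251 0.073]
scene orange 107 px 319.6 181.5 mean [0.4051 0.2295 0.0406] min [0.3   0.141 0.004] max [0.485 0.343 0.071]
scene griptop 100 px 173.6 298.6 mean [ 0.5206 -0.2946  0.0898] min [ 0.477 -0.455  0.045] max [ 1.207 -0.278  0.982]
scene yellow 71 px 210.1 294.7 mean [ 0.5111 -0.2109  0.0134] min [ 0.472 -0.217  0.003] max [ 0.53  -0.202  0.019]
scene track 1047 px 199.6 297.9 mean [ 0.5019 -0.2334  0.0137] min [ 0.4   -0.322  0.008] max [ 0.614 -0.151  0.022]
```

View pics/ct.png

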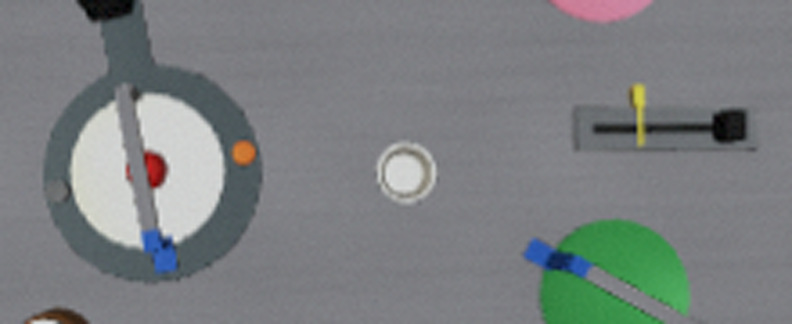

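View pics/cs.png

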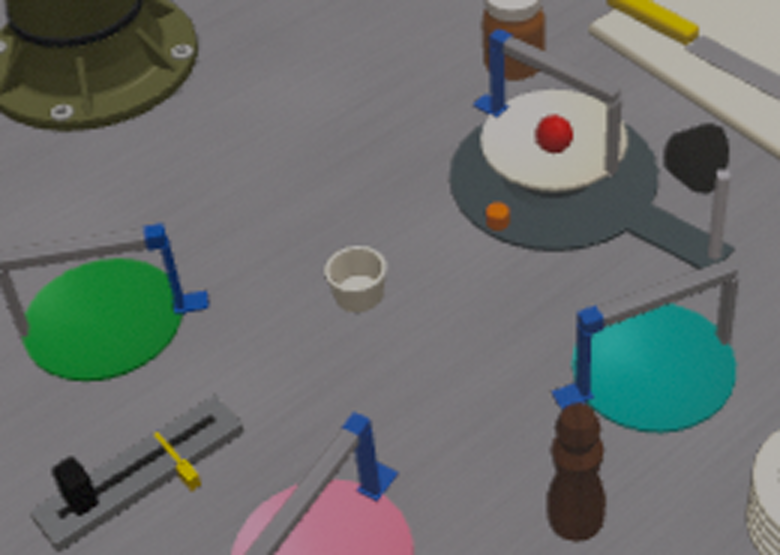

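The crops confirm the choice. The white dish has the red ball, with the blue post towards the robot, the lamp away, and the orange tab to the right (top view). Next I'll fit the geometry.

Run:
```python
from m import *
for n in ('top','scene'):
    c=ld(n);P=cloud(c);hsv=cv2.cvtColor(c['img'],cv2.COLOR_RGB2HSV);h,S,v=[hsv[...,i].astype(int) for i in range(3)]
    X,Y,Z=P[...,0],P[...,1],P[...,2]
    near=(np.hypot(X-.47,Y-.235)<.1)
    m=near&(Z>.128)&(Z<.15)
    q=P[m][:,:2].astype(np.float32)
    r=cv2.minAreaRect(q);print(n,'bar',r, 'mean',q.mean(0),'z',np.median(P[m][:,2]))
    d=np.linalg.svd(q-q.mean(0),full_matrices=False)[2][0];print(' dir',np.degrees(np.arctan2(d[1],d[0])))
    m=near&(Z>.03)&(Z<.046)&(S<60)&(v>150); q=P[m][:,:2].astype(np.float32); print(' plate',cv2.minEnclosingCircle(q))
    m=(np.hypot(X-.47,Y-.235)<.13)&(Z>.003)&(Z<.010); print(' foot',cv2.minAreaRect(P[m][:,:2].astype(np.float32)), cv2.minEnclosingCircle(P[m][:,:2].astype(np.float32)))
    m=near&(h>6)&(h<18)&(S>150)&(Z>.019)&(Z<.03)&(Y<.2); print(' orange',P[m].mean(0),m.sum())
    m=(np.hypot(X-.64,Y-.26)<.06)&(Z>.05); print(' lamp',P[m].mean(0),P[m].max(0))
    # track
    m=(abs(X-.49)<.04)&(abs(Y+.22)<.11)&(Z>.0095)&(Z<.02)&(S<90); m=cv2.morphologyEx(m.astype(np.uint8),cv2.MORPH_OPEN,np.ones((3,3)))>0
    print(' track',cv2.minAreaRect(P[m][:,:2].astype(np.float32)))
    m=(abs(X-.49)<.03)&(abs(Y+.285)<.03)&(Z>.048)&(Z<.06)&(v<90); print(' grip',P[m].mean(0),cv2.minAreaRect(P[m][:,:2].astype(np.float32)))
    m=(abs(X-.5)<.05)&(abs(Y+.21)<.03)&(h>18)&(h<35)&(S>110);vv,uu=np.nonzero(m)
    for a,b in zip(uu,vv): print('  y',a,b,p3(c,a,b,h=.0165).round(4)[:2],Z[b,a].round(3)) if n=='top' else 0
    if n=='scene':
        q=np.array([p3(c,a,b,h=.0165)[:2] for a,b in zip(uu,vv)]); 
        for lo in np.arange(.46,.54,.01):
            k=(q[:,0]>lo)&(q[:,0]<lo+.01); 
            if k.any(): print('  yel x',lo.round(2),q[k][:,1].mean().round(4),q[k][:,1].min().round(4),q[k][:,1].max().round(4))
    # things heights near
    for nm,(x0,y0) in {'green':(.37,-.18),'pink':(.63,-.18)}.items():
        m=(abs(X-x0)<.12)&(abs(Y-y0)<.14)&(Z>.09)&(Z<.13); print(' ',nm,P[m].min(0).round(3),P[m].max(0).round(3))
```

```text
top bar ((0.4589860439300537, 0.23820585012435913), (0.13652612268924713, 0.014376248233020306), 10.485800743103027) mean [0.45817742 0.23760493] z 0.14232583476523508
 dir -169.58582
 plate ((0.4588153064250946, 0.23924557864665985), 0.06604017317295074)
 foot ((0.46981164813041687, 0.23496180772781372), (0.2515287399291992, 0.2540126442909241), 88.93895721435547) ((0.4699479043483734, 0.23494654893875122), 0.1300029456615448)
 orange [0.47551777 0.1533556  0.02432653] 28
 lamp [0.60738514 0.26481837 0.12586353] [0.6414524  0.2975224  0.14599523]
 track ((0.4905526340007782, -0.21600250899791718), (0.12910722196102142, 0.04026119038462639), 88.8580322265625)
 grip [ 0.48960984 -0.28559997  0.05416992] ((0.48945626616477966, -0.28598707914352417), (0.020249120891094208, 0.026036029681563377), 89.23895263671875)
  y 411 204 [ 0.527  -0.2062] 0.017
  y 412 204 [ 0.5269 -0.2096] 0.017
  y 410 205 [ 0.5237 -0.2027] 0.014
  y 411 205 [ 0.5236 -0.2061] 0.021
  y 412 205 [ 0.5236 -0.2094] 0.019
  y 413 205 [ 0.5235 -0.2128] 0.018
  y 410 206 [ 0.5204 -0.2025] 0.011
  y 411 206 [ 0.5203 -0.2
[... 1613 characters left out ...]
0.61670077 0.26120782 0.11252946] [0.64062661 0.29683223 0.14545829]
 track ((0.48947957158088684, -0.23618747293949127), (0.16936586797237396, 0.04355798661708832), 88.99195861816406)
 grip [ 0.49022734 -0.28780161  0.05315389] ((0.4883049428462982, -0.2872855067253113), (0.03021356277167797, 0.01986522600054741), 0.7792794108390808)
  yel x 0.47 -0.2109 -0.2126 -0.2091
  yel x 0.48 -0.2104 -0.2135 -0.2069
  yel x 0.49 -0.2104 -0.2133 -0.2067
  yel x 0.5 -0.211 -0.2129 -0.2092
  yel x 0.51 -0.2115 -0.2186 -0.2054
  yel x 0.52 -0.2125 -0.2183 -0.2066
  yel x 0.53 -0.2143 -0.2192 -0.2094
  green [ 0.301 -0.243  0.09 ] [ 0.382 -0.117  0.117]
  pink [ 0.627 -0.247  0.09 ] [ 0.685 -0.112  0.115]
```

```bash
cat > mv.py <<'E'
from h import *
def rel(tgt,yaw,base=None,byaw=None):
    """rows from current measured pose (assumed tool down) to world tgt/yaw"""
    o=get_obs(); p=np.array(o['tool_pos']);R0=R.from_euler('xyz',o['tool_rot'],degrees=True)
    Rt=R.from_euler('xyz',[180,0,yaw],degrees=True)
    return R0.inv().apply(np.array(tgt)-p).round(4),(R0.inv()*Rt).as_rotvec(degrees=True).round(2)
E
python3 - <<'E'
from mv import *
for t,y in (((.50,.30,.26),100),((.55,.0,.26),40),((.489,-.286,.16),-1)): print(rel(t,y))
E
```

```text
(array([-0.3184, -0.1616, -0.0374]), array([1.000e-02, 0.000e+00, 5.406e+01]))
(array([-0.4945, -0.4095, -0.0374]), array([ 1.0000e-02, -0.0000e+00,  1.1406e+02]))
(array([-0.5647, -0.6934,  0.0626]), array([ 1.0000e-02, -1.0000e-02,  1.5506e+02]))
```

>>> {"method": "arm_command", "body": {
  "targets": [
    [[-0.03,-0.016,-0.004,0,0,5,-1],[-0.064,-0.032,-0.008,0,0,11,-1],[-0.1,-0.05,-0.012,0,0,17,-1],[-0.14,-0.07,-0.016,0,0,23,-1],[-0.18,-0.09,-0.02,0,0,30,-1],[-0.22,-0.11,-0.024,0,0,37,-1],[-0.26,-0.13,-0.03,0,0,44,-1],[-0.29,-0.147,-0.034,0,0,51,-1],[-0.318,-0.162,-0.037,0,0,58,-1],[-0.34,-0.19,-0.037,0,0,65,-1]]
  ]
}}

```text
time_s: 2.5
tool_pos: [0.5085, 0.2643, 0.26]
tool_rot: [179.9, -0.0, 88.8]
force: [0.3, -0.5, -0.2]
grip_width: 0.087
```

Run:
```python
from mv import *
o=get_obs();print(o['time_s'],o['tool_pos'],o['tool_rot'],o['qpos'])
for t,y in (((.55,.0,.26),40),((.489,-.286,.16),-1)): print(rel(t,y))
```

```text
2.5 [0.50846127 0.26434941 0.25998527] [ 1.79913814e+02 -4.92041583e-02  8.87707021e+01] [-43.90056502   7.91328592  15.35168427  91.8575028   -2.11803424
  80.41529747 -29.5683958 ]
(array([-2.634e-01,  4.720e-02, -2.000e-04]), array([ 0.06, -0.08, 48.77]))
(array([-0.5507, -0.0078,  0.0995]), array([ 3.000e-02, -1.100e-01,  8.977e+01]))
```

>>> {"method": "arm_command", "body": {
  "targets": [
    [[-0.04,0.006,0,0,0,6,-1],[-0.085,0.014,0,0,0,13,-1],[-0.13,0.022,0,0,0,21,-1],[-0.175,0.03,0,0,0,29,-1],[-0.22,0.038,0,0,0,37,-1],[-0.263,0.042,0,0,0,45,-1],[-0.31,0.04,0,0,0,53,-1],[-0.355,0.035,0.005,0,0,61,-1],[-0.4,0.025,0.015,0,0,69,-1],[-0.44,0.015,0.03,0,0,77,-1]]
  ]
}}

```text
time_s: 3.5
tool_pos: [0.5146, -0.1779, 0.2303]
tool_rot: [179.9, -0.1, 11.7]
force: [0.5, -0.7, -0.4]
grip_width: 0.087
```

Run:
```python
from mv import *
o=get_obs();print(o['time_s'],o['tool_pos'],o['tool_rot'],o['qpos'])
for t,y in (((.489,-.2865,.14),-1),): print(rel(t,y))
```

```text
3.5 [ 0.51464898 -0.17793251  0.23028049] [ 1.79942243e+02 -1.42743140e-01  1.16673173e+01] [-20.36005404   5.40580544  39.34697234  99.00609705  -3.54247249
  76.68051106 -58.66304061]
(array([-0.0473,  0.101 ,  0.0903]), array([ 0.04, -0.15, 12.67]))
```

>>> {"method": "arm_command", "body": {
  "targets": [
    [[-0.01,0.025,0.012,0,0,4,-1],[-0.02,0.05,0.03,0,0,8,-1],[-0.035,0.08,0.05,0,0,12,-1],[-0.045,0.097,0.07,0,0,12.7,-1],[-0.047,0.101,0.085,0,-0.1,12.7,-1],[-0.047,0.101,0.09,0,-0.1,12.7,-1],[-0.047,0.101,0.09,0,-0.1,12.7,-1]]
  ]
}}

```text
time_s: 4.2
tool_pos: [0.4904, -0.282, 0.139]
tool_rot: [-179.9, 0.1, -0.5]
force: [0.1, 0.2, -0.2]
grip_width: 0.0872
```

Run:
```python
from mv import *
c=snap('wrist','pics/w2.png')
for n in ('dimmer_top','clip_line'): print(n,[(q['position'],q['conf']) for q in search_frame(n,'wrist')])
o=get_obs();print(o['time_s'],o['tool_pos'],o['tool_rot'],o['qpos'])
```

```text
dimmer_top [([324.3, 198.6], 0.64)]
clip_line [([246.1, 161.4], 0.93)]
4.35 [ 0.49128129 -0.28269682  0.14045983] [ 1.79998607e+02 -1.52014580e-03 -4.97770506e-01] [-11.13800634  14.05366724  44.15940268 102.61610143 -10.54674547
  67.54767261 -54.27915896]
```

View pics/w2.png

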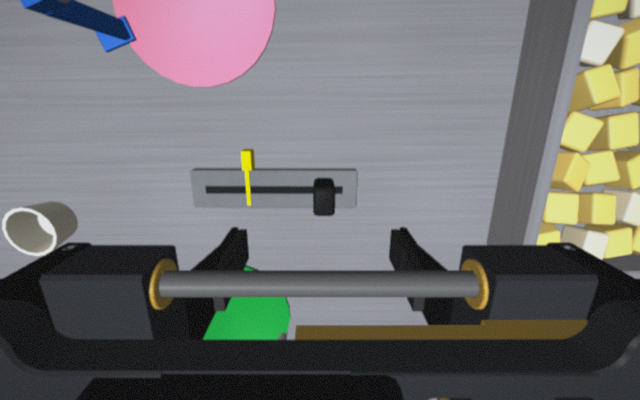

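The wrist view shows the black grip at (324,198), the clip block at (247,160) and its line at (249,190), all unobstructed.

Run:
```python
from m import *
from mv import rel
c=ld('wrist');P=cloud(c);hsv=cv2.cvtColor(c['img'],cv2.COLOR_RGB2HSV);h,S,v=[hsv[...,i].astype(int) for i in range(3)]
u,vv=np.meshgrid(np.arange(640),np.arange(400));Z=P[...,2]
b=(u>185)&(u<362)&(vv>140)&(vv<222)
m=b&(Z>.048)&(Z<.06)&(v<100);print('griptop',m.sum(),P[m].mean(0),cv2.minAreaRect(P[m][:,:2].astype(np.float32)))
m=b&(h>18)&(h<35)&(S>110);q=np.array([p3(c,a,d,h=.0165)[:2] for a,d in zip(u[m],vv[m])])
k=q[:,0]<.508;print('line',k.sum(),q[k].mean(0),q[k].min(0),q[k].max(0)); print('line depth',P[m][k].mean(0))
k2=q[:,0]>.515;print('block',q[k2].mean(0))
m=b&(Z>.009)&(Z<.02)&(S<60);print('track',cv2.minAreaRect(P[m][:,:2].astype(np.float32)))
print('table',np.median(Z[100:140,300:400]))
print(rel((.4895,-.2865,.025),-1))
```

```text
griptop 642 [ 0.48918672 -0.28837177  0.05408886] ((0.4882504343986511, -0.28850552439689636), (0.01922600343823433, 0.027367742732167244), 89.17481231689453)
line 168 [ 0.49075195 -0.21233135] [ 0.47188137 -0.29047503] [ 0.50788737 -0.20891629]
line depth [ 0.49085031 -0.21238236  0.01685222]
block [ 0.52227285 -0.21382119]
track ((0.4888461232185364, -0.23815497756004333), (0.16983211040496826, 0.03940758854150772), 89.51168823242188)
table 0.0003323525780412895
(array([-0.0018,  0.0038,  0.1155]), array([ 0. , -0. ,  0.5]))
```

>>> {"method": "arm_command", "body": {
  "targets": [
    [[-0.001,0.004,0.015,0,0,0.3,-1],[-0.002,0.004,0.04,0,0,0.3,-1],[-0.002,0.004,0.07,0,0,0.3,-1],[-0.002,0.004,0.095,0,0,0.3,-1],[-0.002,0.004,0.11,0,0,0.3,-1],[-0.002,0.004,0.116,0,0,0.3,-1],[-0.002,0.004,0.116,0,0,0.3,-1]]
  ],
  "newtons": 8
}}

```text
time_s: 5.05
tool_pos: [0.4875, -0.2878, 0.0231]
tool_rot: [180.0, 0.1, -0.9]
force: [0.6, -0.3, 0.3]
grip_width: 0.087
```

>>> {"method": "arm_command", "body": {
  "targets": [
    [[0,0,0,0,0,0,0.4],[0,0,0,0,0,0,1],[0,0,0,0,0,0,1],[0,0,0,0,0,0,1],[0,0,0,0,0,0,1],[0,0,0,0,0,0,1],[0,0,0,0,0,0,1],[0,0,0,0,0,0,1]]
  ],
  "newtons": 8
}}

```text
time_s: 5.85
tool_pos: [0.4877, -0.2878, 0.0236]
tool_rot: [180.0, 0.1, -0.9]
force: [-0.3, 0.0, 0.3]
grip_width: 0.0307
```

Run:
```python
from mv import *
o=get_obs();print(o['time_s'],o['tool_pos'],o['tool_rot'],o['force'],o['grip_width'])
```

```text
5.85 [ 0.48770183 -0.28784329  0.0235576 ] [ 1.79990926e+02  9.59608019e-02 -9.42035662e-01] [-0.33868018  0.04473871  0.27825013] 0.030745683653155376
```

Still closing (30.7 mm), so I'll wait for contact.

>>> {"method": "arm_command", "body": {
  "targets": [
    [[0,0,0,0,0,0,1],[0,0,0,0,0,0,1],[0,0,0,0,0,0,1],[0,0,0,0,0,0,1]]
  ]
}}

```text
time_s: 6.25
tool_pos: [0.4877, -0.2877, 0.0235]
tool_rot: [-180.0, 0.1, -0.9]
force: [0.3, 1.4, 1.0]
grip_width: 0.0202
```

Run:
```python
from mv import *
o=get_obs();print(o['time_s'],o['tool_pos'],o['tool_rot'],o['force'],o['grip_width'])
```

```text
6.25 [ 0.4876501  -0.28767881  0.02350825] [-1.79995457e+02  1.06159721e-01 -9.31434878e-01] [0.26998763 1.40045793 1.04107062] 0.020246471348499214
```

>>> {"method": "arm_command", "body": {
  "targets": [
    [[0,-0.005,0,0,0,0,1],[0,-0.016,0,0,0,0,1],[0,-0.03,0,0,0,0,1],[0,-0.045,0,0,0,0,1],[0,-0.059,0,0,0,0,1],[0,-0.07,0,0,0,0,1],[0,-0.075,0,0,0,0,1],[0,-0.0765,0,0,0,0,1],[0,-0.0765,0,0,0,0,1]]
  ]
}}

```text
time_s: 7.15
tool_pos: [0.4885, -0.2104, 0.0235]
tool_rot: [-179.9, 0.2, -0.9]
force: [-2.1, 1.6, 2.3]
grip_width: 0.02
```

Run:
```python
from mv import *
o=get_obs();print(o['time_s'],o['tool_pos'],o['tool_rot'],o['force'],o['grip_width'])
c=snap('wrist','pics/w3.png')
```

```text
7.15 [ 0.48853954 -0.21041183  0.02349062] [-1.79919065e+02  1.53042091e-01 -9.26593224e-01] [-2.14344231  1.56507512  2.26750796] 0.020033243790519375
```

View pics/w3.png

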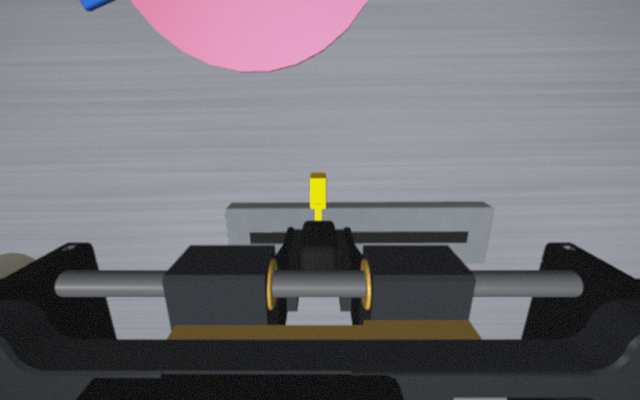

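Run:
```python
from m import *
c=ld('wrist');hsv=cv2.cvtColor(c['img'],cv2.COLOR_RGB2HSV);h,S,v=[hsv[...,i].astype(int) for i in range(3)]
for r in range(176,222,4):
    k=np.nonzero((h[r]>18)&(h[r]<35)&(S[r]>110))[0]; k=k[(k>300)&(k<340)]
    if len(k): print(r,k.min(),k.max(),p3(c,k.mean(),r,h=.0165).round(4))
# fingers/carriage symmetric centre
P=cloud(c);Z=P[...,2]
m=(v<60)&(Z>.048)&(Z<.06);m[:,:300]=0;m[:,338:]=0;m[:215]=0;m[262:]=0
print(m.sum(),cv2.minAreaRect(P[m][:,:2].astype(np.float32)),P[m].mean(0))
o=cv2.resize(c['img'][165:270,250:390,::-1],None,fx=5,fy=5,interpolation=cv2.INTER_CUBIC);cv2.imwrite('pics/w3c.png',o)
```

```text
176 311 324 [ 0.5292 -0.2124  0.0165]
180 310 325 [ 0.5268 -0.2123  0.0165]
184 310 325 [ 0.5243 -0.2123  0.0165]
188 310 325 [ 0.5218 -0.2122  0.0165]
192 310 325 [ 0.5193 -0.2122  0.0165]
196 310 325 [ 0.5167 -0.2121  0.0165]
200 310 325 [ 0.5141 -0.2121  0.0165]
204 309 326 [ 0.5115 -0.2121  0.0165]
208 311 325 [ 0.5089 -0.2123  0.0165]
212 315 321 [ 0.5063 -0.2123  0.0165]
216 315 321 [ 0.5036 -0.2122  0.0165]
220 315 321 [ 0.5009 -0.2122  0.0165]
745 ((0.49788421392440796, -0.21240176260471344), (0.010233341716229916, 0.019419033080339432), 0.7948337197303772) [ 0.49903423 -0.21244518  0.05325984]
```

View pics/w3c.png

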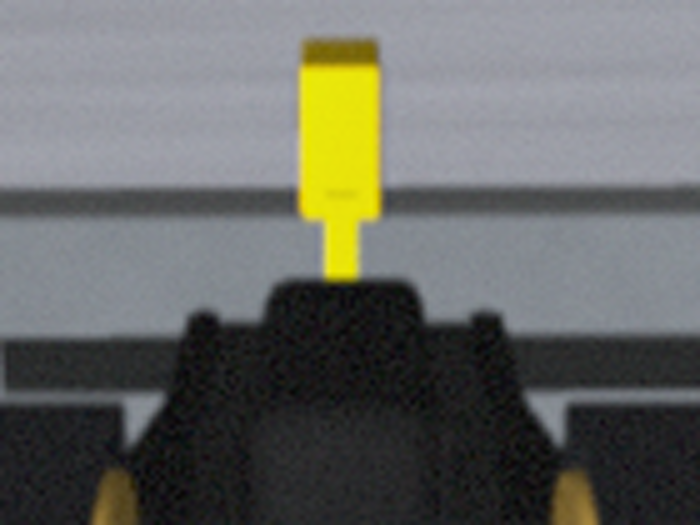

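The grip centre and the clip line agree to about 0.3 mm. Releasing and rising.

>>> {"method": "arm_command", "body": {
  "targets": [
    [[0,0,0,0,0,0,0.4],[0,0,0,0,0,0,0],[0,0,0,0,0,0,-0.5],[0,0,0,0,0,0,-1],[0,0,-0.005,0,0,0,-1],[0,0,-0.025,0,0,0,-1],[0,0,-0.06,0,0,0,-1],[0,0,-0.1,0,0,0,-1],[0,0,-0.14,0,0,0,-1],[0,0,-0.17,0,0,0,-1]]
  ]
}}

```text
time_s: 8.2
tool_pos: [0.4898, -0.212, 0.1966]
tool_rot: [180.0, -0.1, -1.0]
force: [-0.0, -0.2, -1.6]
grip_width: 0.0849
```

Run:
```python
from mv import *
c=snap('wrist','pics/w4.png')
P=cloud(c);hsv=cv2.cvtColor(c['img'],cv2.COLOR_RGB2HSV);h,S,v=[hsv[...,i].astype(int) for i in range(3)]
X,Y,Z=P[...,0],P[...,1],P[...,2]
m=(abs(X-.489)<.03)&(abs(Y+.21)<.03)&(Z>.048)&(Z<.06)&(v<100);print(m.sum(),P[m].mean(0),cv2.minAreaRect(P[m][:,:2].astype(np.float32)))
m=(abs(X-.5)<.04)&(abs(Y+.21)<.03)&(h>18)&(h<35)&(S>110);vv,uu=np.nonzero(m);print(m.sum(),np.median([p3(c,a,b,h=.0165) for a,b in zip(uu,vv)],axis=0))
o=get_obs();print(o['time_s'],o['tool_pos'],o['tool_rot'],o['qpos'],o['grip_width'])
for t,y in (((.53,.0,.25),5),((.459,.238,.22),10.4)): print(rel(t,y))
```

```text
454 [ 0.48983844 -0.21276822  0.05402819] ((0.4886217713356018, -0.21241767704486847), (0.019546478986740112, 0.028004469349980354), 89.43736267089844)
1911 [ 0.25541928 -0.24968997  0.0165    ]
8.25 [ 0.49232914 -0.21297438  0.2010196 ] [179.92597951  -0.48337294  -0.98936773] [-20.88682975   5.26694059  44.31029611 102.82868137  -3.96581333
  72.9594831  -66.55453218] 0.08564470487307195
(array([ 0.0344, -0.2135, -0.049 ]), array([ 0.1 , -0.48, -5.99]))
(array([-0.0409, -0.4503, -0.0199]), array([  0.12,  -0.47, -11.39]))
```

View pics/w4.png

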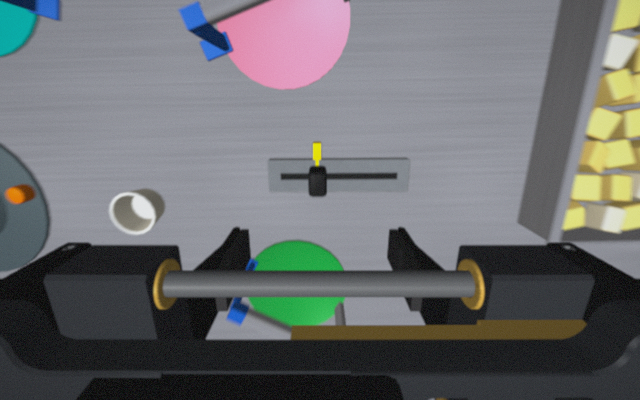

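The grip at (318,181) sits squarely beside the clip at (317,153). Now to the dish.

>>> {"method": "arm_command", "body": {
  "targets": [
    [[0.008,-0.025,-0.005,0,0,-1,-1],[0.016,-0.065,-0.015,0,-0.2,-2,-1],[0.026,-0.11,-0.025,0,-0.4,-3,-1],[0.032,-0.16,-0.035,0,-0.5,-4,-1],[0.034,-0.21,-0.04,0,-0.5,-5.5,-1],[0.03,-0.26,-0.04,0,-0.5,-7,-1],[0.018,-0.31,-0.04,0,-0.5,-8.5,-1],[0,-0.355,-0.035,0,-0.5,-10,-1],[-0.015,-0.39,-0.03,0,-0.5,-11,-1],[-0.028,-0.415,-0.025,0,-0.5,-11.4,-1]]
  ]
}}

```text
time_s: 9.25
tool_pos: [0.4666, 0.2074, 0.2184]
tool_rot: [-179.9, 0.6, 10.7]
force: [0.4, 0.7, -0.1]
grip_width: 0.0869
```

Run:
```python
from mv import *
o=get_obs();print(o['time_s'],o['tool_pos'],o['tool_rot'],o['qpos'],o['grip_width'])
print(rel((.459,.238,.2),10.4))
```

```text
9.25 [0.46659133 0.20736787 0.2184105 ] [-179.88843507    0.58102904   10.6930088 ] [ -47.89091044    1.51989781   21.6399726   103.2825706    -0.84962618
   75.83594132 -105.35108754] 0.0868896885329113
(array([-0.0016, -0.0315,  0.0185]), array([-0.11,  0.58,  0.29]))
```

>>> {"method": "arm_command", "body": {
  "targets": [
    [[0,-0.012,0.005,0,0.3,0,-1],[-0.001,-0.024,0.012,0,0.5,0.2,-1],[-0.0015,-0.031,0.018,-0.1,0.6,0.3,-1],[-0.0015,-0.0315,0.0185,-0.1,0.6,0.3,-1],[-0.0015,-0.0315,0.0185,-0.1,0.6,0.3,-1]]
  ]
}}

```text
time_s: 9.75
tool_pos: [0.4613, 0.2336, 0.1999]
tool_rot: [179.9, 0.0, 10.1]
force: [-0.7, -1.1, 0.1]
grip_width: 0.0868
```

Run:
```python
from mv import *
c=snap('wrist','pics/w5.png')
print('t',[(q['position'],q['conf']) for q in search_frame('dish_grip','wrist')])
P=cloud(c);X,Y,Z=P[...,0],P[...,1],P[...,2]
m=(np.hypot(X-.459,Y-.238)<.085)&(Z>.132)&(Z<.152)
q=P[m][:,:2].astype(np.float32);print(m.sum(),cv2.minAreaRect(q),np.median(P[m][:,2]))
o=get_obs();print(o['time_s'],o['tool_pos'],o['tool_rot'],o['qpos'],o['grip_width'])
print(rel((.459,.238,.116),10.4))
```

```text
t [([458.4, 13.5], 0.95), ([314.0, 181.2], 0.77)]
2475 ((0.46440064907073975, 0.2375747561454773), (0.12135659158229828, 0.014053971506655216), 10.673680305480957) 0.14210559859921768
9.85 [0.46151928 0.23359424 0.20033712] [ 1.79943825e+02 -3.86795191e-02  1.00363446e+01] [ -49.43146351    2.61603986   20.28347006  104.30755703   -0.87825211
   73.22214706 -108.87782719] 0.08672459760179432
(array([-0.0018, -0.0049,  0.0843]), array([ 0.06, -0.04, -0.36]))
```

View pics/w5.png

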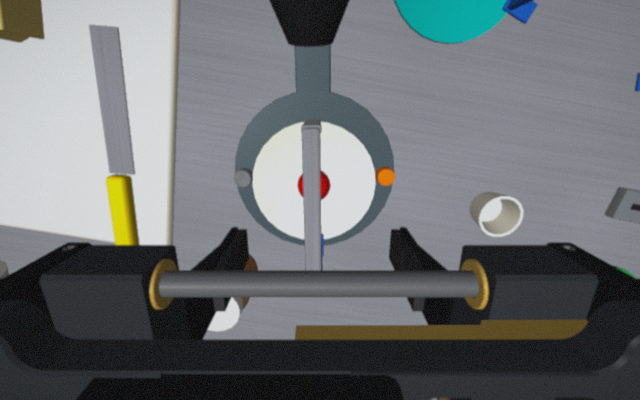

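Bar runs from (312,125) down to (312,270) in the wrist view, with the ball at (313,185), orange tab (385,177), grey tab (243,178). The bar is between the open fingers, so I'll descend.

>>> {"method": "arm_command", "body": {
  "targets": [
    [[-0.0015,-0.003,0.006,0,0,-0.4,-1],[-0.0024,-0.0043,0.02,0,0,-0.4,-1],[-0.0024,-0.0043,0.038,0,0,-0.4,-1],[-0.0024,-0.0043,0.056,0,0,-0.4,-1],[-0.0024,-0.0043,0.071,0,0,-0.4,-1],[-0.0024,-0.0043,0.08,0,0,-0.4,-1],[-0.0024,-0.0043,0.084,0,0,-0.4,-1],[-0.0024,-0.0043,0.084,0,0,-0.4,-1],[-0.0024,-0.0043,0.084,0,0,-0.4,-1]]
  ]
}}

```text
time_s: 10.75
tool_pos: [0.458, 0.2387, 0.1166]
tool_rot: [180.0, -0.1, 10.6]
force: [-0.1, 0.8, -0.0]
grip_width: 0.0871
```

Run:
```python
from mv import *
c=snap('wrist','pics/w6.png')
P=cloud(c);X,Y,Z=P[...,0],P[...,1],P[...,2]
m=(np.hypot(X-.459,Y-.238)<.085)&(Z>.132)&(Z<.15)
q=P[m][:,:2].astype(np.float32);print(m.sum(),cv2.minAreaRect(q),np.median(P[m][:,2]))
o=get_obs();print(o['time_s'],o['tool_pos'],o['tool_rot'],o['force'],o['grip_width'])
```

```text
5503 ((0.4686902165412903, 0.2364121377468109), (0.08588449656963348, 0.08845175057649612), 58.87385940551758) 0.14209930517502817
10.8 [0.45809943 0.23883124 0.11676859] [ 1.79992589e+02 -7.77316755e-02  1.05607241e+01] [-0.04001559  0.48712778  0.48039238] 0.08744607448680519
```

View pics/w6.png

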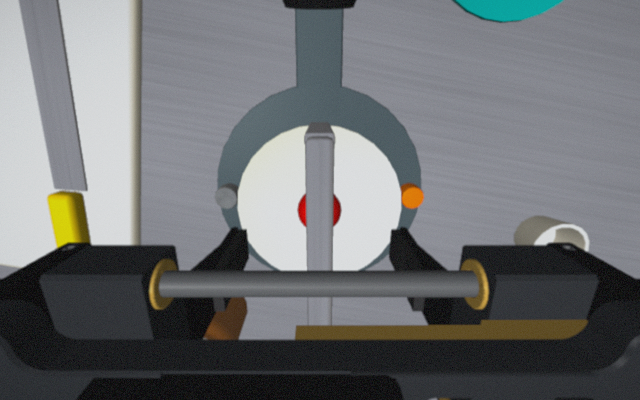

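Bar centred at column 319. Closing gently.

>>> {"method": "arm_command", "body": {
  "targets": [
    [[0,0,0,0,0,0,0],[0,0,0,0,0,0,0.3],[0,0,0,0,0,0,0.5],[0,0,0,0,0,0,0.6],[0,0,0,0,0,0,0.6],[0,0,0,0,0,0,0.65],[0,0,0,0,0,0,0.7],[0,0,0,0,0,0,0.75],[0,0,0,0,0,0,0.8],[0,0,0,0,0,0,1]]
  ],
  "newtons": 8
}}

```text
time_s: 11.8
tool_pos: [0.4576, 0.2385, 0.1161]
tool_rot: [180.0, -0.0, 10.6]
force: [0.1, -0.2, -0.5]
grip_width: 0.015
```

>>> {"method": "arm_command", "body": {
  "targets": [
    [[0,0,0,0,0,0,1],[0,0,0,0,0,0,1],[0,0,0,0,0,0,1],[0,0,0,0,0,0,1]]
  ],
  "newtons": 15
}}

```text
time_s: 12.2
tool_pos: [0.4576, 0.2383, 0.116]
tool_rot: [179.9, -0.0, 10.5]
force: [0.3, -1.0, 0.8]
grip_width: 0.0138
```

>>> {"method": "arm_command", "body": {
  "targets": [
    [[0,0,0,0,0,0,1],[0,0,0,0,0,0,1],[0,0,0,0,0,0,1]]
  ],
  "newtons": 35
}}

```text
time_s: 12.5
tool_pos: [0.4576, 0.2384, 0.1161]
tool_rot: [180.0, -0.0, 10.6]
force: [1.1, -0.8, 0.2]
grip_width: 0.0135
```

Run:
```python
from mv import *
o=get_obs();print(o['time_s'],o['tool_pos'],o['tool_rot'],o['force'],o['wrist_torque'],o['grip_width'])
c=snap('scene','pics/s7.png')
cv2.imwrite('pics/s7c.png',cv2.resize(c['img'][110:250,270:430,::-1],None,fx=4,fy=4))
```

```text
12.5 [0.45763392 0.23840637 0.11607191] [ 1.79950628e+02 -7.07789991e-03  1.05562544e+01] [ 1.07919573 -0.84515159  0.17339079] [-0.26236868  0.10570373  0.04588822] 0.013502748823915878
```

View pics/s7c.png

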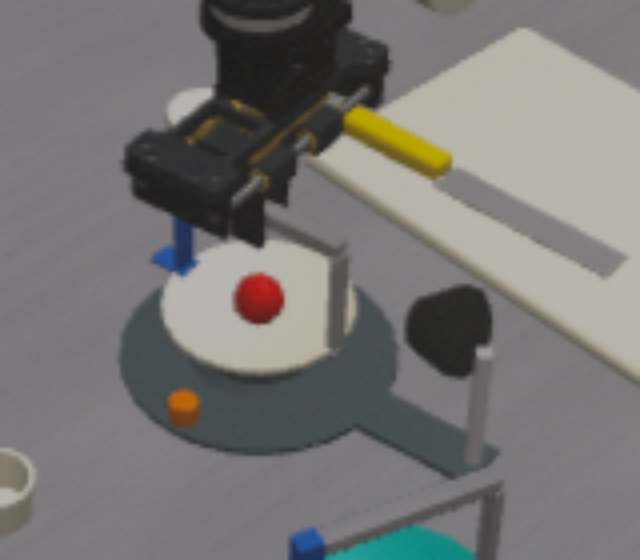

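Gripped at 13.5 mm, with the dish and ball undisturbed. Lifting straight up by 10 cm.

>>> {"method": "arm_command", "body": {
  "targets": [
    [[0,0,-0.001,0,0,0,1],[0,0,-0.003,0,0,0,1],[0,0,-0.007,0,0,0,1],[0,0,-0.012,0,0,0,1],[0,0,-0.018,0,0,0,1],[0,0,-0.025,0,0,0,1],[0,0,-0.032,0,0,0,1],[0,0,-0.039,0,0,0,1],[0,0,-0.046,0,0,0,1],[0,0,-0.053,0,0,0,1]]
  ]
}}

```text
time_s: 13.55
tool_pos: [0.4576, 0.2386, 0.1698]
tool_rot: [180.0, -0.0, 10.6]
force: [0.5, 0.7, -3.3]
grip_width: 0.0135
```

>>> {"method": "arm_command", "body": {
  "targets": [
    [[0,0,-0.007,0,0,0,1],[0,0,-0.014,0,0,0,1],[0,0,-0.021,0,0,0,1],[0,0,-0.028,0,0,0,1],[0,0,-0.034,0,0,0,1],[0,0,-0.039,0,0,0,1],[0,0,-0.043,0,0,0,1],[0,0,-0.046,0,0,0,1],[0,0,-0.047,0,0,0,1],[0,0,-0.047,0,0,0,1]]
  ]
}}

```text
time_s: 14.55
tool_pos: [0.4576, 0.2386, 0.2161]
tool_rot: [180.0, -0.0, 10.6]
force: [0.0, -0.5, -3.4]
grip_width: 0.0137
```

Run:
```python
from mv import *
o=get_obs();print(o['time_s'],o['tool_pos'],o['tool_rot'],o['force'],o['wrist_torque'],o['grip_width'],o['qpos'])
c=snap('scene','pics/s8.png')
cv2.imwrite('pics/s8c.png',cv2.resize(c['img'][90:250,270:430,::-1],None,fx=3.7,fy=3.7))
```

```text
14.55 [0.4575678  0.23858176 0.21608532] [ 1.79957299e+02 -7.51182515e-03  1.05607395e+01] [ 0.03786628 -0.53863929 -3.42901507] [-0.08429011  0.13543128 -0.01707692] 0.01366142516111822 [ -49.89614758    1.89882818   19.9123616   103.16798641   -0.62497758
   75.05460453 -109.27186016]
```

View pics/s8c.png

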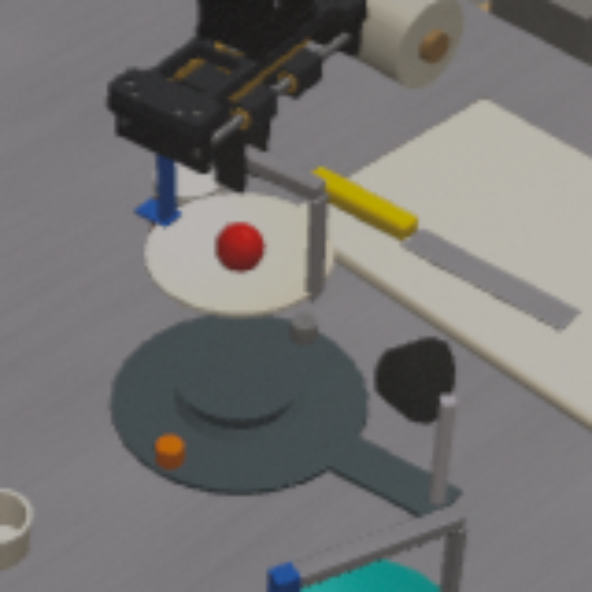

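The dish is up 10 cm, level, with the ball in the middle (red at crop (240,247)). Now the quarter turn, counter-clockwise from above, so −90° about tool z.

>>> {"method": "arm_command", "body": {
  "targets": [
    [[0,0,0,0,0,-0.5,1],[0,0,0,0,0,-1.5,1],[0,0,0,0,0,-3,1],[0,0,0,0,0,-5,1],[0,0,0,0,0,-7.5,1],[0,0,0,0,0,-10.5,1],[0,0,0,0,0,-14,1],[0,0,0,0,0,-17.5,1],[0,0,0,0,0,-21,1],[0,0,0,0,0,-24.5,1]]
  ]
}}

```text
time_s: 15.6
tool_pos: [0.4575, 0.2385, 0.216]
tool_rot: [180.0, 0.0, 35.3]
force: [0.3, -0.9, -3.0]
grip_width: 0.0137
```

>>> {"method": "arm_command", "body": {
  "targets": [
    [[0,0,0,0,0,-3.5,1],[0,0,0,0,0,-7,1],[0,0,0,0,0,-10.5,1],[0,0,0,0,0,-14,1],[0,0,0,0,0,-17.5,1],[0,0,0,0,0,-21,1],[0,0,0,0,0,-24.5,1],[0,0,0,0,0,-28,1],[0,0,0,0,0,-31.5,1],[0,0,0,0,0,-35,1]]
  ]
}}

```text
time_s: 16.6
tool_pos: [0.4576, 0.2386, 0.216]
tool_rot: [180.0, 0.0, 70.3]
force: [0.4, -0.3, -3.5]
grip_width: 0.0136
```

Run:
```python
from mv import *
o=get_obs();print(o['time_s'],o['tool_pos'],o['tool_rot'],o['force'],o['grip_width'],o['qpos'])
```

```text
16.6 [0.45758405 0.23856823 0.21600502] [1.79972038e+02 3.64838669e-02 7.02714759e+01] [ 0.41786681 -0.2883039  -3.50878626] 0.013641506881516004 [-48.91562501   1.92485373  18.90720423 103.14020552  -0.59897979
  75.04928226 -49.59220982]
```

59.5° commanded so far, so 30.5° remain.

>>> {"method": "arm_command", "body": {
  "targets": [
    [[0,0,0,0,0,-3.5,1],[0,0,0,0,0,-7,1],[0,0,0,0,0,-10.5,1],[0,0,0,0,0,-14,1],[0,0,0,0,0,-17.5,1],[0,0,0,0,0,-21,1],[0,0,0,0,0,-24,1],[0,0,0,0,0,-26.5,1],[0,0,0,0,0,-28.5,1],[0,0,0,0,0,-29.7,1]]
  ]
}}

```text
time_s: 17.6
tool_pos: [0.4576, 0.2386, 0.216]
tool_rot: [180.0, 0.0, 99.9]
force: [0.0, 0.4, -2.8]
grip_width: 0.0133
```

>>> {"method": "arm_command", "body": {
  "targets": [
    [[0,0,0,0,0,-0.5,1],[0,0,0,0,0,-0.5,1],[0,0,0,0,0,-0.5,1],[0,0,0,0,0,-0.5,1],[0,0,0,0,0,-0.5,1],[0,0,0,0,0,-0.5,1],[0,0,0,0,0,-0.5,1],[0,0,0,0,0,-0.5,1],[0,0,0,0,0,-0.5,1],[0,0,0,0,0,-0.5,1]]
  ]
}}

```text
time_s: 18.6
tool_pos: [0.4576, 0.2386, 0.2161]
tool_rot: [180.0, 0.0, 100.3]
force: [-0.7, 0.8, -3.0]
grip_width: 0.0139
```

Run:
```python
from mv import *
o=get_obs();print(o['time_s'],o['tool_pos'],o['tool_rot'],o['force'],o['grip_width'],o['joint_velocities'].round(2))
c=snap('scene','pics/s9.png'); t=snap('top','pics/t9.png')
a=cv2.resize(c['img'][80:240,270:430,::-1],(400,400));b=cv2.resize(t['img'][160:280,220:340,::-1],(400,400))
cv2.imwrite('pics/st9.png',np.hstack([a,b]))
P=cloud(c);hsv=cv2.cvtColor(c['img'],cv2.COLOR_RGB2HSV);h,S,v=[hsv[...,i].astype(int) for i in range(3)];X,Y,Z=P[...,0],P[...,1],P[...,2]
n=np.hypot(X-.459,Y-.238)<.1
m=n&((h<6)|(h>174))&(S>150)&(Z>.1);print('ball surf',P[m].mean(0),P[m].max(0))
m=n&(h>105)&(h<130)&(S>150)&(Z>.1);print('blue',P[m].mean(0),m.sum())
m=np.hypot(X-.459,Y-.238)<.07; m&=(S<45)&(v>170)&(Z>.115)&(Z<.16); q=P[m]
A=np.c_[q[:,:2],np.ones(len(q))];w=np.linalg.lstsq(A,q[:,2],rcond=None)[0];print('dish surf',len(q),q.mean(0),q[:,2].min(),q[:,2].max(),'slope deg',np.degrees(np.arctan(w[:2])))
print('circ',cv2.minEnclosingCircle(q[:,:2].astype(np.float32)))
# other things vs before
P1=cloud(dict(np.load('/tmp/top.npz')))
for k in ('dimmer_top','clip_line','ramekin','mill','jar'): print(k,[(np.round(r['position']),round(r['conf'],2)) for r in search_frame(k,'top')[:2]])
P=cloud(t);hsv=cv2.cvtColor(t['img'],cv2.COLOR_RGB2HSV);h,S,v=[hsv[...,i].astype(int) for i in range(3)];X,Y,Z=P[...,0],P[...,1],P[...,2]
m=(abs(X-.49)<.03)&(abs(Y+.21)<.03)&(Z>.048)&(Z<.06)&(v<90);print('grip',P[m].mean(0))
```

```text
18.6 [0.45758812 0.23858126 0.21609773] [1.79990045e+02 4.02289221e-02 1.00257994e+02] [-0.65005279  0.80142485 -2.9970848 ] 0.013851532751098997 [ 0.02  0.02  0.   -0.04 -0.   -0.03  0.04]
ball surf [0.4655282  0.23098492 0.16219814] [0.47534954 0.24690532 0.17272699]
blue [0.4734515  0.1686389  0.19336775] 131
dish surf 920 [0.4598308  0.2461249  0.14340488] 0.133761259568704 0.1530443737729411 slope deg [-0.32609145  1.09902524]
circ ((0.4580824673175812, 0.2383331060409546), 0.06867819279432297)
dimmer_top [(array([414., 215.]), 0.4), (array([245., 279.]), 0.18)]
clip_line []
ramekin []
mill [(array([349., 138.]), 0.64)]
jar [(array([244., 280.]), 0.71)]
grip [ 0.49045074 -0.20819561  0.05352365]
```

View pics/st9.png

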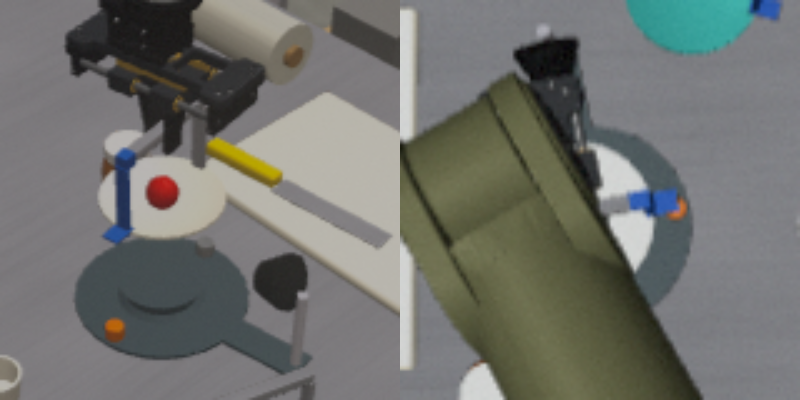

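View pics/t9.png

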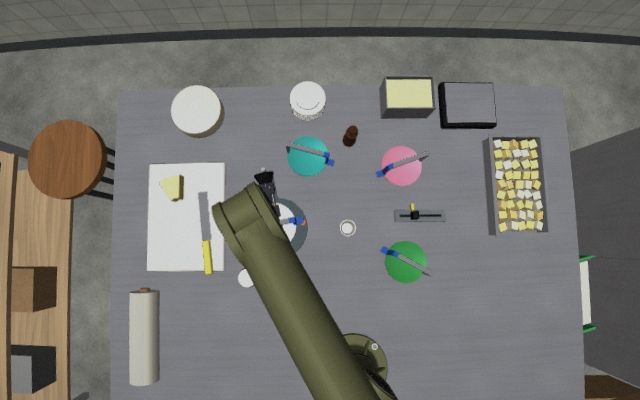

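Run:
```python
from m import *
from scipy.optimize import least_squares
c=ld('scene');P=cloud(c);hsv=cv2.cvtColor(c['img'],cv2.COLOR_RGB2HSV);h,S,v=[hsv[...,i].astype(int) for i in range(3)]
r=np.hypot(P[...,0]-.4581,P[...,1]-.2383);m=(r<.064)&(S<45)&(v>150)&(P[...,2]>.12)&(P[...,2]<.152);q=P[m];rr=r[m]
# plane + cone term + constant
A=np.c_[q[:,0]-.4581,q[:,1]-.2383,rr,np.ones(len(q))]
f=least_squares(lambda w:A@w-q[:,2],[0,0,.12,.14],loss='soft_l1',f_scale=.001).x
print('tilt x,y deg, cone deg, floor z',np.degrees(np.arctan(f[:3])),f[3])
m=(r<.05)&((h<6)|(h>174))&(S>150)&(P[...,2]>.1);b=P[m]
s=least_squares(lambda w:np.linalg.norm(b-w,axis=1)-.018,[.458,.238,.155],loss='soft_l1',f_scale=.001).x;print('ball',s)
```

```text
tilt x,y deg, cone deg, floor z [ 0.23807656  0.18336478 12.99064215] 0.13247195863514102
ball [0.45707602 0.2374694  0.15408107]
```

Level to about 0.3°, with the ball about 1 mm from the middle. Handing in.

```bash
python3 -c "
from cell import *
print(sign_off())"
```

```text
the job is handed in; nothing more can be done
None
```

I did the job in the order asked and handed it in at about 19 s; `sign_off()` gave no verdict. The dimmer grip is at the yellow clip. The white dish with the red ball was lifted 10 cm straight up, then turned a quarter turn so its blue post points over the orange tab. The gripper is still holding it there.

**Last checks**
- **Dimmer:** the grip and the clip line agreed to about 0.3 mm while held, and still looked aligned in the wrist view after release. I did not re-measure the line after release because my colour mask also caught other yellow things. The final top view still showed the grip at the clip.
- **Dish height and turn:** the tool is at yaw 100.3°, against 10.6° before the turn, and did not shift sideways. The dish is about 10 cm above the stand. The top view shows the blue post over the orange tab; by measured direction they are about 2° apart (roughly −77° against −79°).
- **Level and ball:** tilt came out at about 0.3°, and the ball is about 1 mm from the dish's middle. A cruder fit gave a 1.1° tilt, and the better fit found a 13° cone instead of the stated 7°. I put both down to seeing only part of the dish.
- **Grip:** the joints were still, the grip steady at about 13.7 mm, and the carried weight about 3 N.
- **Bystanders:** everything else looked unmoved in the final top view, but the jar was partly hidden by the arm there and the detector did not report the ramekin.

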